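# Seat the tapered parts cup in its holder

### The job

Pick up the wider of the two loose grey tapered cups and lower it, upright, into the weighted cup holder until its tapered wall just rests in the mouth; set it in gently without pressing it down, so that it does not wedge tight, and let go. Leave the narrower cup alone and the holder standing where it is.

Things in the scene. Friction and masses are not known exactly. Their poses are not given: they have to be found in the camera images.
- wide_cup: The wider of two hollow grey cups, 90 mm high, upright, 40 to 85 g. Origin at the centre of its underside, z up its axis; round, yaw is free. Outside it tapers from 36 mm diameter at the foot to 54 mm at z = 58 mm, with a straight collar of 58 mm diameter from z = 60 mm to the rim (3 mm wall). Grip across the outside of the collar, fingertips no lower than z = 62 mm.
- narrow_cup: The narrower grey cup of the same form, to be left alone: 68 mm high, foot 24 mm, collar 40 mm diameter from z = 44 mm to the rim. Origin at the centre of its underside, z up.
- cup_holder: Squat grey socket on a round foot (74 mm across, 7 mm thick), 0.6 kg, loose, upright. Origin at the centre of its underside, z up. 70 mm high, 63 mm across at the top; mouth 50 mm across at z = 70 mm, narrowing like the cup to a floor at z = 8 mm. The wide cup at rest on its taper has its underside 30 to 34 mm above the holder's underside, its collar some 20 mm above the rim.
Not all that is in view belongs to the job. Leave any yellow look-alike of the cup_holder alone. Leave any yellow look-alike of the wide_cup alone.

How it is judged:
By the outcome, as a careful person would: the job done as asked, in the order asked, and still so for the second after the job is handed in, with the robot touching nothing.
It also fails if it takes over 38 s, if anything falls off the work surface, if the arm or the gripper's body presses on something with over 40 N, if the wrist force passes 120 N, or if a joint passes its speed limit or range.

### The arm

A 6-joint arm with a two-finger parallel gripper is mounted at the origin on the work surface; the furniture and walls round the work are solid. World frame = base frame: x ahead of the robot, y to its left, z up, the work surface at z = 0. Lengths are in mm, angles in rad, forces in N, time in s.
With the tool pointing down it reaches from about 325 to 850 mm from the base axis. Payload 4.4 kg.
Tool frame: the origin (TCP) lies on the centre line of the jaws, within the pads' length; the fingertips stand 14 mm ahead of it and the grasp point (between the pads) lies 5 mm behind it; z points along the fingers, y is the line along which they close (so a half turn about z gives the same grasp; the last joint's range is limited). The gripper opens to 94 mm and grips with 3 to 60 N. Pads are 16 mm wide; open, the fingers measure 119 mm over their backs; the gripper's body (75 mm by 177 mm) begins 78 mm behind the grasp point.
Start: joints at [1.085, 0.207, 1.542, -0, 1.393, -0.15], TCP at [189.486, 542.883, 219.447] pointing down, gripper open.
Joint ranges: [-2.73, 2.73], [-0.86, 2.22], [0.23, 2.46], [-1.11, 4.25], [0.08, 2.63], [-2.82, 2.82]. Speed limits (rad/s): [2.79, 2.79, 3.14, 3.14, 3.14, 3.14].

### API

Orientations are given as a unit quaternion [x, y, z, w].
In Python, from bench import arm gives the robot as it stands. The module is installed in compiled form; this text tells all that it offers.
- The arm moves only by the tool drive_tool, never from a script. Its argument "series" is a list of rows, each a list of 5 numbers: the shift along the tool's x, y, z scaled (see below), then the turn about the tool's z scaled (see below), then the closure, from 0 (fully open) to 1 (shut). A call has 1 to 8 rows; each row is the pose to reach, as a shift and turn from the pose commanded when the call began, along the tool's axes at that moment; what a row does not reach only later rows make up. The controller multiplies each number of a shift by 0.3 m and each number of a turn by 2 rad. A row lasts 1/10 s, in which the tool goes at most 50 mm and 8.59 degrees, less where a joint would pass 70% of its speed; a pose out of reach is approached as far as the arm can. A call with a number of a shift or a turn outside -1 to 1 is refused whole. A call with a gripper value outside its range is refused whole. The fingers move at their own pace and stop on an object; "force" is the grip in N (left out, the last holds). Time passes only in rows, so rows that repeat a pose let the fingers close. It gives the time, the measured TCP pose, the force, the opening and the grip force at its end, in the units of the state.
- arm.get_obs(): the state, without advancing time (a new reading comes with each control period).
- arm.grab_frame(name): name is "side" or "top"; returns a dict with "image" (480x640x3 uint8, red, green, blue), "fx", "fy", "cx", "cy" (pixels), "k1" (the pictures are not rectified: a ray, as slopes to the right and down, at radius r is drawn at 1 + k1 r^2 times it, then the intrinsics apply), "R" (3x3) and "t" (3): a world point X has camera coordinates R X + t. Camera axes: x right, y down, z forward; pixel columns grow to the right and rows downward; lengths in mm; the calibration is good to about 2 mm. A picture is of the moment at which its call begins. There is no depth.
- arm.close_job(): hands the job in; it is judged then, once.
The state is a dict: "clock": time; "joint_positions": joint angles; "qvel": joint speeds; "joint_efforts": joint torques, N m; "eef_pos": TCP position; "ee_rot": TCP orientation; "ft_force": force on the tool from outside, world axes, zero at the start; "ft_torque": the same for the moment, N m; "opening": finger opening in mm; "grip_force": force on a finger pad.
Only numpy, scipy, OpenCV 4.12 (cv2) and the standard library are available. Lean on these libraries where they do the work, as an engineer would, in place of code of your own. Each camera call takes 0.05 s, during which the arm holds its last target. There are 200 camera calls.

## Working session

There is one attempt and no reset: what is moved stays moved. The work goes in short steps, Python scripts to look and compute and a tool call to move; the robot and the scene stay as the last step left them, time stands still between calls to the robot, and variables do not carry over. Pictures are saved under pics/ and viewed, at most 10 in all, crops included, and the job is handed in when it is done.

Besides the shell and the picture viewer there is one more tool, called after ">>>" in YAML: its name, and indented under it one key for each argument. drive_tool: Moves the arm, as the interface text tells. Shifts and turns lie within -1 to 1; 1 stands for 0.3 m of shift or 2 rad of turn. Its arguments: {"type":"object","properties":{"series":{"type":"array","items":{"type":"array","items":{"type":"number","minimum":-1,"maximum":1}}},"force":{"type":"number"}},"required":["series"]}

```bash
mkdir -p pics; cat > h.py <<'E'
import numpy as np, cv2
from bench import arm
def grab(n,save=None):
    f=arm.grab_frame(n)
    if save: cv2.imwrite(f'pics/{save}.png',cv2.cvtColor(f['image'],cv2.COLOR_RGB2BGR))
    return f
def ray(f,u,v):
    K=np.array([[f['fx'],0,f['cx']],[0,f['fy'],f['cy']],[0,0,1]],float)
    p=cv2.undistortPoints(np.array([[[u,v]]],float),K,np.array([f['k1'],0,0,0.]))[0,0]
    R=np.array(f['R']);t=np.array(f['t'])
    return -R.T@t, R.T@np.array([p[0],p[1],1])
def onz(f,u,v,z):
    o,d=ray(f,u,v); return o+d*(z-o[2])/d[2]
def proj(f,X):
    c=np.array(f['R'])@X+np.array(f['t']); s=c[:2]/c[2]; s=s*(1+f['k1']*(s@s))
    return np.array([f['fx']*s[0]+f['cx'],f['fy']*s[1]+f['cy']])
E
python3 - <<'E'
from h import *
for n in('top','side'):
    f=grab(n,n+'0'); o,_=ray(f,320,240); print(n,o.round(),{k:f[k] for k in('fx','cx','cy','k1')}, np.round(f['R'],2).tolist())
print(arm.get_obs())
E
```

```text
top [338. 111. 874.] {'fx': 489.0809513951273, 'cx': 312.6425687058665, 'cy': 233.05126286774828, 'k1': -0.08680678893700802} [[-0.02, -1.0, -0.01], [-0.99, 0.02, -0.14], [0.14, 0.0, -0.99]]
side [ 104. -440.  580.] {'fx': 574.9508545881675, 'cx': 319.4220205518785, 'cy': 237.9559316548788, 'k1': -0.07112859445220494} [[0.83, -0.56, -0.02], [-0.35, -0.5, -0.79], [0.43, 0.66, -0.61]]
{'clock': 0.1, 'joint_positions': array([ 1.08450367e+00,  2.07333741e-01,  1.54278515e+00, -1.08024608e-05,
        1.39351559e+00, -1.50484219e-01]), 'qvel': array([-0.00142249, -0.00064616, -0.00386823,  0.00170415,  0.00069337,
       -0.00104591]), 'joint_efforts': array([-9.93688918e-04, -3.71860528e+01, -2.82294238e+01,  6.99591567e-02,
        3.10867326e-02, -5.99622308e-05]), 'eef_pos': array([189.15732404, 542.25802232, 218.41980195]), 'ee_rot': array([ 1.67115375e-01,  9.85936818e-01, -9.71267742e-04, -3.14534715e-04]), 'ft_force': array([0.46432312, 0.67610576, 0.41657897]), 'ft_torque': array([ 0.01496488, -0.00858989, -0.02634575]), 'grip_force': 0.0, 'opening': 94.04243840514708}
```

View pics/top0.png

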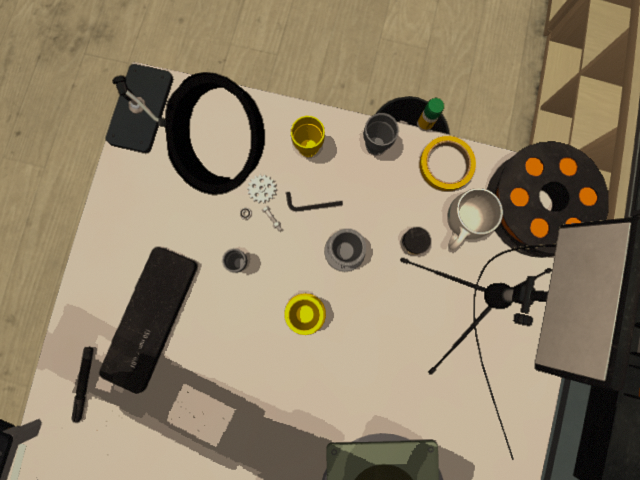

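View pics/side0.png

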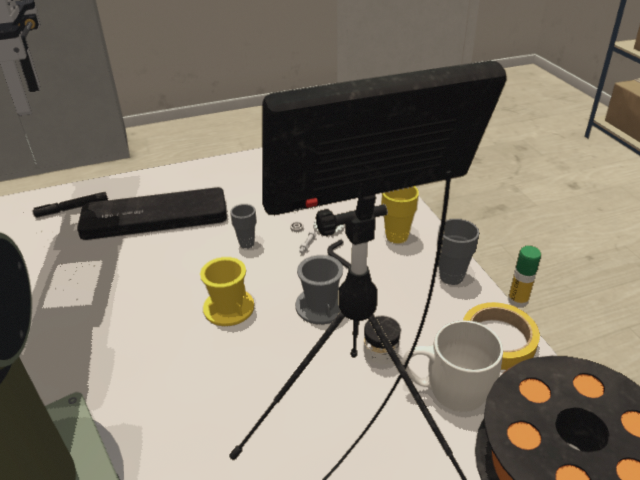

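Wide cup candidates, in the top view:
- Grey cup at (381,133); side view (457,250).
- Narrow grey cup at (235,260).
- Yellow cup at (308,135).
- Dark jar at (416,240).
- Grey holder at (347,250), with its yellow twin at (305,314).

I choose the grey cup at (381,133) and the grey holder at (347,250). Next I'll measure both and check the choice in a close crop.

```bash
python3 - <<'E'
from h import *
f=grab('top'); s=grab('side')
im=f['image']
c=cv2.cvtColor(im[60:310,200:500],cv2.COLOR_RGB2BGR); c=cv2.resize(c,None,fx=2.6,fy=2.4,interpolation=cv2.INTER_CUBIC); cv2.imwrite('pics/crop1.png',c)
def blobs(f,name,seeds):
    a=f['image'].astype(int); m=((a.max(2)<150)&(a.max(2)-a.min(2)<30)).astype(np.uint8)
    n,l,st,ce=cv2.connectedComponentsWithStats(m)
    for u,v in seeds:
        w=l[v-18:v+18,u-18:u+18]; k=np.bincount(w[w>0]).argmax(); print(name,(u,v),st[k],ce[k].round(1))
blobs(f,'top',[(381,133),(347,250),(235,260)]); blobs(s,'side',[(457,250),(322,288),(244,226)])
for n,(u,v),z in(('wide',(381,125),90),('holder',(347,247),70),('narrow',(235,257),68),('ycup',(309,128),90),('yhold',(305,313),70),('bottle',(434,106),90),('mug',(480,210),90)):
    X=onz(f,u,v,z); print(n,X.round(),proj(s,X).round())
E
```

```text
top (381, 133) [ 363   96   87   64 2655] [397.  124.9]
top (347, 250) [ 324  229   49   43 1536] [346.8 250.2]
top (235, 260) [222 249  34  24 548] [236.5 260.4]
side (457, 250) [     0      0    640    480 124961] [338.2 152.4]
side (322, 288) [     0      0    640    480 124961] [338.2 152.4]
side (244, 226) [231 204  30  47 974] [244.8 226.2]
wide [631.  -4.  90.] [461. 227.]
holder [428.  58.  70.] [319. 268.]
narrow [415. 244.  68.] [246. 209.]
ycup [628. 117.  90.] [403. 190.]
yhold [322. 129.  70.] [225. 270.]
bottle [664. -95.  90.] [527. 251.]
mug [ 483. -161.   90.] [467. 339.]
```

View pics/crop1.png

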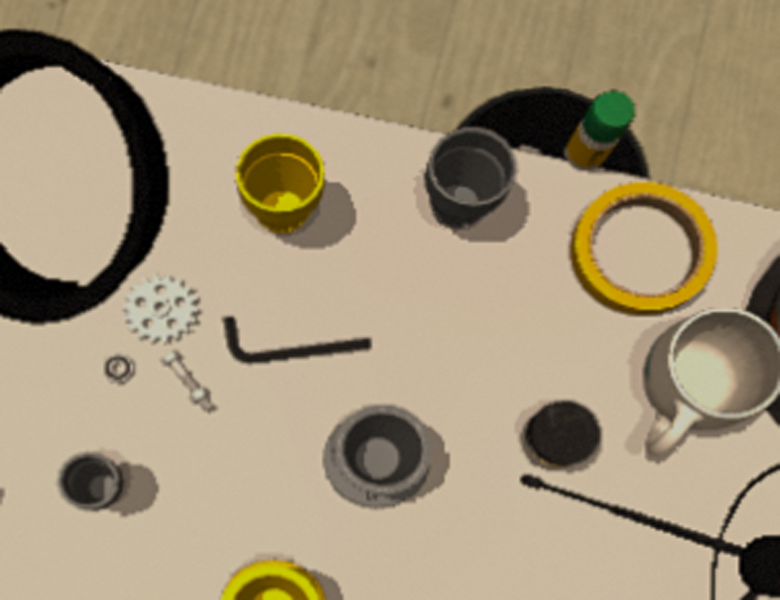

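```bash
cat >> h.py <<'E'
from scipy.spatial.transform import Rotation as Ro
def shift(target):
    o=arm.get_obs(); return (Ro.from_quat(o['ee_rot']).inv().apply(np.array(target)-o['eef_pos'])/300).round(3)
E
python3 - <<'E'
from h import *
f=grab('top'); s=grab('side')
for n,(u,v),z,r in(('wide',(381.2,131),90,29),('holder',(347.3,248.3),70,25)):
    X=onz(f,u,v,z); print(n,X.round(1),'side',proj(s,X).round(), [proj(f,X+d).round() for d in np.eye(3)[:2]*r])
    # ray crossing with side guess
X=onz(f,381.2,131,90)
print(shift([X[0],X[1],200]))
E
```

```text
wide [620.6  -3.5  90. ] side [455. 229.] [array([380., 115.]), array([364., 131.])]
holder [426.3  57.4  70. ] side [318. 269.] [array([347., 233.]), array([332., 249.])]
[-1.957 -1.245  0.064]
```

The crop shows the wide grey cup's rim centred at about (381,131), radius 17 px, which matches its 58 mm collar. The holder mouth is at about (347,248). So the cup is at about (621,-4) and the holder at about (426,57), and both agree with the side view.

>>> drive_tool:
  series:
    - [-0.14, -0.09, 0, 0, 0]
    - [-0.28, -0.18, 0, 0, 0]
    - [-0.42, -0.27, 0, 0, 0]
    - [-0.56, -0.36, 0, 0, 0]
    - [-0.7, -0.45, 0, 0, 0]
    - [-0.84, -0.53, 0, 0, 0]
    - [-0.98, -0.62, 0, 0, 0]
  force: 12

```text
clock: 1.0
eef_pos: [406.8, 268.9, 219.7]
ee_rot: [0.167, 0.986, 0.0, 0.0]
ft_force: [1.7, 1.3, -0.3]
opening: 93.9
grip_force: 0.0
```

>>> drive_tool:
  series:
    - [-0.14, -0.09, 0, 0, 0]
    - [-0.28, -0.18, 0, 0, 0]
    - [-0.42, -0.27, 0, 0, 0]
    - [-0.56, -0.36, 0, 0, 0]
    - [-0.7, -0.45, 0, 0, 0]
    - [-0.84, -0.53, 0, 0, 0]
    - [-0.97, -0.62, 0.06, 0, 0]
    - [-0.97, -0.62, 0.06, 0, 0]

```text
clock: 1.8
eef_pos: [620.3, -6.1, 198.2]
ee_rot: [0.17, 0.985, -0.001, -0.002]
ft_force: [-0.2, 0.4, -1.1]
opening: 93.8
grip_force: 0.0
```

```bash
python3 - <<'E'
from h import *
f=grab('top','top1'); s=grab('side','side1')
o=arm.get_obs(); print(o['clock'],o['eef_pos'],o['ee_rot'],o['joint_positions'].round(2),shift([620.6,-3.5,80]))
im=np.hstack([f['image'][40:240,260:500],s['image'][100:300,360:600]]); cv2.imwrite('pics/c2.png',cv2.resize(im[:,:,::-1],None,fx=1.66,fy=1.66))
E
```

```text
1.9 [618.69668538  -1.83235697 200.01654873] [ 1.68183144e-01  9.85754537e-01  2.46513378e-04 -1.53699828e-03] [-0.14  0.32  1.45  0.    1.38 -1.38] [-0.009 -0.003  0.4  ]
```

View pics/c2.png

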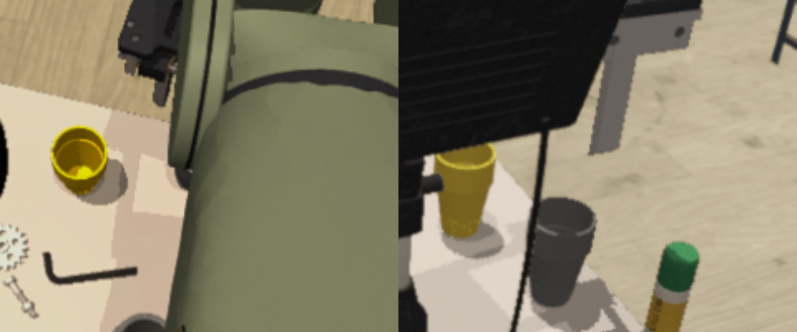

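The side crop shows the grey cup's rim centre at about (459,231), roughly 4 px right of prediction, so I'll nudge the aim about 2 mm. The fingers stand clear above the cup and the yellow cup is clear to the left. Descend and grip.

>>> drive_tool:
  series:
    - [-0.01, -0.005, 0.1, 0, 0]
    - [-0.015, -0.01, 0.2, 0, 0]
    - [-0.015, -0.01, 0.3, 0, 0]
    - [-0.015, -0.01, 0.36, 0, 0]
    - [-0.015, -0.01, 0.4, 0, 0]
    - [-0.015, -0.01, 0.4, 0, 0]
    - [-0.015, -0.01, 0.4, 0, 0.2]

```text
clock: 2.6
eef_pos: [623.1, -4.7, 82.7]
ee_rot: [0.167, 0.986, 0.0, 0.001]
ft_force: [0.2, -0.3, 0.7]
opening: 88.4
grip_force: 0.0
```

>>> drive_tool:
  series:
    - [0, 0, 0, 0, 0.25]
    - [0, 0, 0, 0, 0.35]
    - [0, 0, 0, 0, 0.45]
    - [0, 0, 0, 0, 0.6]
    - [0, 0, 0, 0, 0.6]
    - [0, 0, 0, 0, 0.6]
  force: 12

```text
clock: 3.2
eef_pos: [622.9, -5.5, 82.0]
ee_rot: [0.167, 0.986, 0.0, 0.0]
ft_force: [0.4, -0.4, 2.4]
opening: 56.6
grip_force: 12.0
```

>>> drive_tool:
  series:
    - [0, 0, -0.03, 0, 0.6]
    - [0, 0, -0.1, 0, 0.6]
    - [0, 0, -0.2, 0, 0.6]
    - [0, 0, -0.3, 0, 0.6]
    - [0, 0, -0.35, 0, 0.6]
    - [0, 0, -0.35, 0, 0.6]

```text
clock: 3.8
eef_pos: [624.4, -5.7, 189.7]
ee_rot: [0.167, 0.986, 0.0, 0.003]
ft_force: [0.4, 0.2, -1.1]
opening: 56.3
grip_force: 12.0
```

>>> drive_tool:
  series:
    - [0.1, 0, 0, 0, 0.6]
    - [0.22, 0, 0, 0, 0.6]
    - [0.34, 0, 0, 0, 0.6]
    - [0.46, -0.01, 0, 0, 0.6]
    - [0.58, -0.02, 0, 0, 0.6]
    - [0.66, -0.02, 0, 0, 0.6]
    - [0.69, -0.02, 0, 0, 0.6]
    - [0.69, -0.02, 0, 0, 0.6]

```text
clock: 4.6
eef_pos: [423.9, 57.4, 185.4]
ee_rot: [0.167, 0.986, -0.0, -0.001]
ft_force: [0.8, -0.3, -0.5]
opening: 56.4
grip_force: 12.0
```

```bash
python3 - <<'E'
from h import *
f=grab('top'); s=grab('side')
o=arm.get_obs(); p=o['eef_pos'];print(o['clock'],p,o['ee_rot'],o['opening'],o['grip_force'])
a=f['image'][140:340,240:440].copy();b=s['image'][130:330,230:430].copy()
print('foot pred side',proj(s,[p[0],p[1],p[2]-82]),'collar bottom',proj(s,[p[0],p[1],p[2]-22]))
print('holder top pred side',proj(s,[426.3,57.4,70]),'foot',proj(s,[426.3,57.4,0]))
cv2.imwrite('pics/c3.png',cv2.resize(np.hstack([a,b])[:,:,::-1],None,fx=2,fy=2,interpolation=cv2.INTER_CUBIC))
E
```

```text
4.7 [425.86140081  56.85434793 186.25201492] [ 1.67156225e-01  9.85930388e-01 -6.89108079e-05  2.46935140e-04] 56.57892812941315 11.977112602908164
foot pred side [317.35786402 249.40639674] collar bottom [316.34798027 212.18903112]
holder top pred side [317.93609912 268.74447889] foot [318.94052688 305.78452314]
```

View pics/c3.png

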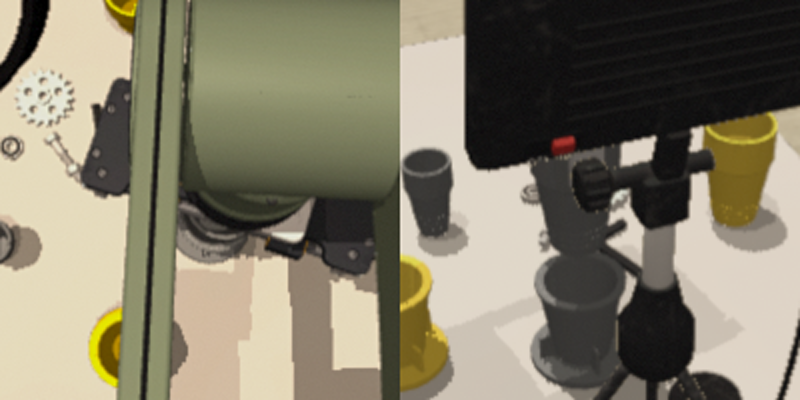

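The side view shows the cup hanging over the holder mouth: foot bottom at about (319,255), mouth centre about (320,269). I'll measure the row extents to align them.

```bash
python3 - <<'E'
from h import *
s=grab('side'); a=s['image'].astype(int); g=a.max(2); p=arm.get_obs()['eef_pos']; print(p)
for v in range(208,326,4):
    m=np.where(g[v,285:345]<140)[0]+285
    runs=np.split(m,np.where(np.diff(m)>1)[0]+1); print(v,[(r[0],r[-1]) for r in runs if len(r)>2])
H=np.array([426.3,57.4,0])
for nm,c,z,r in(('foot',[p[0],p[1]],p[2]-82,18),('collar',[p[0],p[1]],p[2]-22,29),('Hmouth',H[:2],70,25),('Hrim',H[:2],70,31.5),('Hfoot',H[:2],3,37)):
    t=np.linspace(0,6.283,72); P=np.array([proj(s,np.array([c[0]+r*np.cos(x),c[1]+r*np.sin(x),z])) for x in t]); print(nm,P.min(0).round(1),P.max(0).round(1))
b=s['image'][195:325,270:370]
cv2.imwrite('pics/c4.png',cv2.resize(np.clip(b.astype(float)*1.8,0,255).astype(np.uint8)[:,:,::-1],None,fx=4.6,fy=4.6,interpolation=cv2.INTER_CUBIC))
E
```

```text
[426.14161212  56.75532345 186.38576767]
208 [(np.int64(285), np.int64(340))]
212 [(np.int64(285), np.int64(289)), (np.int64(296), np.int64(340))]
216 [(np.int64(297), np.int64(344))]
220 [(np.int64(298), np.int64(344))]
224 [(np.int64(299), np.int64(344))]
228 [(np.int64(299), np.int64(336))]
232 [(np.int64(301), np.int64(340))]
236 [(np.int64(302), np.int64(334))]
240 [(np.int64(303), np.int64(334)), (np.int64(338), np.int64(341))]
244 [(np.int64(304), np.int64(342))]
248 [(np.int64(305), np.int64(336))]
252 [(np.int64(301), np.int64(304)), (np.int64(306), np.int64(333))]
256 [(np.int64(310), np.int64(339))]
260 [(np.int64(304), np.int64(344))]
264 [(np.int64(301), np.int64(344))]
268 [(np.int64(299), np.int64(342))]
272 [(np.int64(301), np.int64(342))]
276 [(np.int64(303), np.int64(341))]
280 [(np.int64(301), np.int64(304)), (np.int64(307), np.int64(339))]
284 [(np.int64(302), np.int64(338)), (np.int64(341), np.int64(344))]
288 [(np.int64(303), np.int64(344))]
292 [(np.int64(303), np.int64(344))]
296 [(np.int64(300), np.int64(344))]
300 [(np.int64(298), np.int64(344))]
304 [(np.int64(296), np.int64(344))]
308 [(np.int64(296), np.int64(344))]
312 [(np.int64(297), np.int64(344))]
316 [(np.int64(300), np.int64(344))]
320 [(np.int64(304), np.int64(344))]
324 [(np.int64(311), np.int64(344))]
foot [303.9 240.9] [331.2 258. ]
collar [293.5 199.2] [339.7 225.8]
Hmouth [299.5 257. ] [336.4 281.1]
Hrim [294.7 254.1] [341.1 284.4]
Hfoot [293.  286.8] [344.8 323.1]
```

View pics/c4.png

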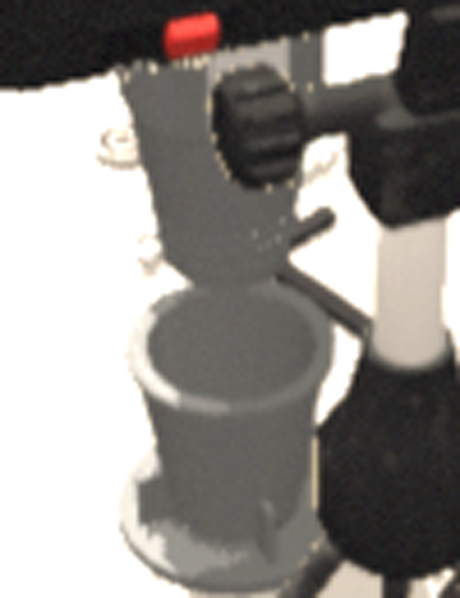

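The enlarged side view puts the holder rim centre at about (320.5,270) and the cup foot centre at about (319.7,249). The residual is about 1 mm, well within the entry clearance. I'll lower part way with a 1 mm nudge and watch the force.

>>> drive_tool:
  series:
    - [-0.003, -0.003, 0.02, 0, 0.6]
    - [-0.003, -0.003, 0.06, 0, 0.6]
    - [-0.003, -0.003, 0.1, 0, 0.6]
    - [-0.003, -0.003, 0.13, 0, 0.6]
    - [-0.003, -0.003, 0.15, 0, 0.6]
    - [-0.003, -0.003, 0.17, 0, 0.6]
    - [-0.003, -0.003, 0.17, 0, 0.6]

```text
clock: 5.45
eef_pos: [424.9, 56.0, 134.5]
ee_rot: [0.167, 0.986, -0.0, -0.001]
ft_force: [-0.2, -1.0, -0.4]
opening: 56.4
grip_force: 12.0
```

>>> drive_tool:
  series:
    - [0, 0, 0.01, 0, 0.6]
    - [0, 0, 0.02, 0, 0.6]
    - [0, 0, 0.03, 0, 0.6]
    - [0, 0, 0.03, 0, 0.6]
    - [0, 0, 0.03, 0, 0.6]

```text
clock: 5.95
eef_pos: [425.6, 56.0, 126.5]
ee_rot: [0.167, 0.986, 0.0, 0.0]
ft_force: [-0.2, -0.9, -0.9]
opening: 56.6
grip_force: 12.0
```

>>> drive_tool:
  series:
    - [0, 0, 0.005, 0, 0.6]
    - [0, 0, 0.01, 0, 0.6]
    - [0, 0, 0.01, 0, 0.6]
    - [0, 0, 0.01, 0, 0.6]

```text
clock: 6.35
eef_pos: [425.6, 56.0, 123.4]
ee_rot: [0.167, 0.986, 0.0, 0.0]
ft_force: [0.2, -0.5, -0.3]
opening: 56.6
grip_force: 12.0
```

```bash
python3 - <<'E'
from h import *
L=[]
for i in range(6):
    grab('side'); o=arm.get_obs(); L.append(np.r_[o['eef_pos'],o['ft_force'],o['ft_torque']*10])
print(np.mean(L,0).round(2),np.std(L,0).round(2))
E
```

```text
[ 4.2567e+02  5.5990e+01  1.2348e+02 -2.0000e-02  1.8000e-01 -7.6000e-01
  6.6000e-01 -4.3000e-01 -1.7000e-01] [0.02 0.01 0.02 0.39 0.4  0.23 0.29 0.25 0.16]
```

Still free, with the underside about 41 mm up. I'll continue in 1–2 mm steps.

>>> drive_tool:
  series:
    - [0, 0, 0.003, 0, 0.6]
    - [0, 0, 0.006, 0, 0.6]
    - [0, 0, 0.006, 0, 0.6]
    - [0, 0, 0.006, 0, 0.6]

```text
clock: 7.05
eef_pos: [425.8, 56.1, 121.7]
ee_rot: [0.167, 0.986, 0.0, 0.0]
ft_force: [-0.3, 1.0, -0.7]
opening: 56.7
grip_force: 12.0
```

>>> drive_tool:
  series:
    - [0, 0, 0.003, 0, 0.6]
    - [0, 0, 0.006, 0, 0.6]
    - [0, 0, 0.006, 0, 0.6]
    - [0, 0, 0.006, 0, 0.6]

```text
clock: 7.45
eef_pos: [426.0, 56.2, 120.0]
ee_rot: [0.167, 0.986, 0.0, 0.0]
ft_force: [1.4, 1.0, 1.0]
opening: 56.2
grip_force: 12.0
```

```bash
cat > ft.py <<'E'
from h import *
L=[]
for i in range(6):
    grab('side'); o=arm.get_obs(); L.append(np.r_[o['eef_pos'],o['ft_force'],o['ft_torque']*10])
print(o['clock'],np.mean(L,0).round(2))
E
python3 ft.py
```

```text
7.75 [ 4.2596e+02  5.6120e+01  1.2001e+02  2.1200e+00  1.8800e+00  2.5000e-01
  4.3800e+00 -3.9900e+00  2.8000e-01]
```

Light contact from one side, about (+2,+2) N. I'll shift about 1 mm that way to centre the cup, then go on.

>>> drive_tool:
  series:
    - [-0.0015, 0.003, 0, 0, 0.6]
    - [-0.0015, 0.003, 0, 0, 0.6]
    - [-0.0015, 0.003, 0.003, 0, 0.6]
    - [-0.0015, 0.003, 0.006, 0, 0.6]
    - [-0.0015, 0.003, 0.006, 0, 0.6]

```text
clock: 8.25
eef_pos: [426.3, 56.6, 117.9]
ee_rot: [0.167, 0.986, -0.0, -0.0]
ft_force: [1.9, 0.5, -0.7]
opening: 57.0
grip_force: 12.0
```

```bash
python3 ft.py
```

```text
8.55 [ 4.2629e+02  5.6620e+01  1.1794e+02  1.1800e+00  8.2000e-01 -2.4000e-01
  9.9000e-01 -3.4500e+00  2.3000e-01]
```

>>> drive_tool:
  series:
    - [-0.002, 0.0015, 0, 0, 0.6]
    - [-0.002, 0.0015, 0, 0, 0.6]
    - [-0.002, 0.0015, 0.003, 0, 0.6]
    - [-0.002, 0.0015, 0.006, 0, 0.6]
    - [-0.002, 0.0015, 0.006, 0, 0.6]

```text
clock: 9.05
eef_pos: [426.9, 56.7, 116.7]
ee_rot: [0.167, 0.986, -0.0, -0.0]
ft_force: [-2.2, -0.6, 5.0]
opening: 56.1
grip_force: 12.0
```

```bash
python3 ft.py
```

```text
9.35 [426.89  56.71 116.65  -1.98  -0.93   5.33  -1.97   4.32   0.57]
```

It is seated now, with about 5 N up. I'll ease off by about 1 mm to relieve the pressure, then check before letting go.

>>> drive_tool:
  series:
    - [0.001, 0, -0.004, 0, 0.6]
    - [0.001, 0, -0.004, 0, 0.6]
    - [0.001, 0, -0.004, 0, 0.6]

```text
clock: 9.65
eef_pos: [426.6, 56.8, 117.2]
ee_rot: [0.167, 0.986, -0.0, -0.0]
ft_force: [-0.7, -1.5, -1.4]
opening: 56.6
grip_force: 12.0
```

```bash
python3 ft.py
```

```text
9.95 [ 4.2658e+02  5.6820e+01  1.1718e+02 -8.0000e-02 -1.9800e+00 -1.4100e+00
 -4.4700e+00 -5.6000e-01 -1.5000e-01]
```

>>> drive_tool:
  series:
    - [0, -0.001, 0, 0, 0.6]
    - [0, -0.001, 0, 0, 0.37]
    - [0, -0.001, 0, 0, 0.34]
    - [0, -0.001, 0, 0, 0.28]
    - [0, -0.001, 0, 0, 0.2]
    - [0, -0.001, 0, 0, 0]
    - [0, -0.001, 0, 0, 0]
    - [0, -0.001, 0, 0, 0]
  force: 4

```text
clock: 10.75
eef_pos: [426.7, 56.8, 117.4]
ee_rot: [0.167, 0.986, 0.0, -0.0]
ft_force: [0.1, -1.2, -0.1]
opening: 93.1
grip_force: 0.0
```

>>> drive_tool:
  series:
    - [0, 0, -0.05, 0, 0]
    - [0, 0, -0.12, 0, 0]
    - [0, 0, -0.24, 0, 0]
    - [0, 0, -0.38, 0, 0]
    - [0.05, 0.1, -0.4, 0, 0]
    - [0.05, 0.25, -0.4, 0, 0]
    - [0.05, 0.4, -0.4, 0, 0]
    - [0.05, 0.55, -0.4, 0, 0]

```text
clock: 11.55
eef_pos: [467.3, 219.1, 237.9]
ee_rot: [0.167, 0.986, 0.0, 0.001]
ft_force: [0.3, -0.9, 0.4]
opening: 93.8
grip_force: 0.0
```

>>> drive_tool:
  series:
    - [0, 0.15, 0, 0, 0]
    - [0, 0.3, 0, 0, 0]
    - [0, 0.3, 0, 0, 0]

```text
clock: 11.85
eef_pos: [497.1, 306.7, 236.3]
ee_rot: [0.165, 0.986, 0.001, -0.0]
ft_force: [0.7, -0.7, -0.3]
opening: 93.9
grip_force: 0.0
```

```bash
python3 - <<'E'
from h import *
f=grab('top'); s=grab('side'); print(arm.get_obs()['clock'])
a=f['image'][150:350,240:440];b=s['image'][150:350,230:430]
cv2.imwrite('pics/c5.png',cv2.resize(np.hstack([a,b])[:,:,::-1],None,fx=2,fy=2,interpolation=cv2.INTER_CUBIC))
E
```

```text
11.95
```

View pics/c5.png

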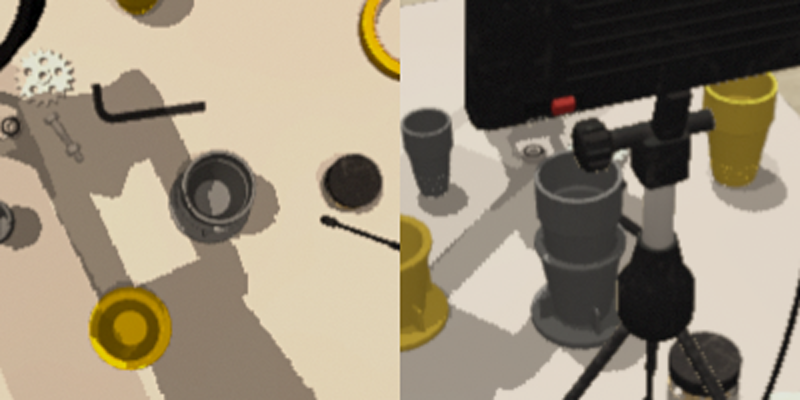

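The cup stands in the holder with the jaws clear: top view rim at about (349,244), side view rim at about (320,237). One numeric check of height and tilt before handing in.

```bash
python3 - <<'E'
from h import *
f=grab('top'); s=grab('side')
H=np.array([426.8,56.9])
t=np.linspace(0,6.283,72)
for n,c in(('top',f),('side',s)):
  for z,r in((124,29),(70,31.5),(3,37)):
    P=np.array([proj(c,np.array([H[0]+r*np.cos(x),H[1]+r*np.sin(x),z])) for x in t]); print(n,z,P.min(0).round(1),P.max(0).round(1))
a=f['image'][215:285,310:385];b=s['image'][215:330,285:355]
a=cv2.resize(a,None,fx=5,fy=5,interpolation=cv2.INTER_CUBIC);b=cv2.resize(b,None,fx=5,fy=5,interpolation=cv2.INTER_CUBIC)
c=np.zeros((575,725,3),np.uint8);c[:350,:375]=a;c[:,375:]=b
cv2.imwrite('pics/c6.png',np.clip(c[:,:,::-1]*1.7,0,255).astype(np.uint8))
E
```

```text
top 124 [331.1 225.5] [368.6 262.9]
top 70 [328.5 229.1] [366.6 267. ]
top 3 [324.5 231.6] [365.8 272.8]
side 124 [295.3 224.1] [339.9 251.3]
side 70 [295.3 254.1] [341.7 284.4]
side 3 [293.5 286.8] [345.3 323.1]
```

View pics/c6.png

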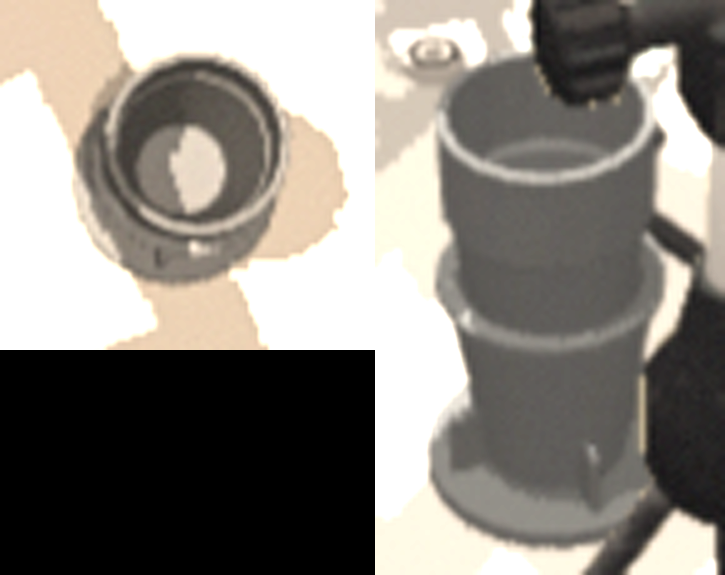

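The crop shows the rim at 331–368 × 226–262 in the top view and 297–341, bottom at 252, in the side view. That matches an upright cup about 34 mm above the holder's underside, and the holder has not moved. Handing in.

```bash
python3 -c "
from bench import arm; print(arm.close_job())"
```

```text
the job is handed in; nothing more can be done
None
```

The wide grey cup rests upright in the holder, set down with light contact (about 5 N, then eased off) and let go; the holder and the narrow cup stayed where they were, and the job was handed in at about 12 s.

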